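# Hang the keyhole pocket on the sloping board

## Robot

A 6-joint arm with a two-finger parallel gripper is mounted at the origin on a cart in front of the work surface, level with it; the furniture and walls round the work are solid. World frame = base frame: x ahead of the robot, y to its left, z up, the work surface at z = 0. Lengths are in m, angles in degrees, forces in N, time in s.
With the tool pointing down it reaches from about 0.325 to 0.85 m from the base axis. Payload 15.5 kg.
Tool frame: the origin (TCP) lies at the very end of the fingers, on their centre line; the grasp point (between the pads) lies arm.grip_depth behind it (arm.grip_depth is the distance from the TCP to the grasp point, in m); z points along the fingers, y is the line along which they close (so a half turn about z gives the same grasp; the last joint's range is limited). The gripper opens to 91 mm and grips with 3 to 60 N. Pads are 32 mm wide; open, the fingers measure 118 mm over their backs; the gripper's body (76 mm by 178 mm) begins 60 mm behind the grasp point.
Start: joints at [-80.701, 28.281, 77.091, -0, 74.628, -5.472], TCP at [0.159, -0.604, 0.214] pointing down, gripper open.
Joint ranges: [-166.48, 166.48], [-47.26, 123.95], [12.59, 153.08], [-70.14, 250.14], [6.76, 159.57], [-176.63, 176.63]. Speed limits (degrees/s): [108.29, 108.29, 147.25, 172.46, 172.46, 172.46].

## Interface

Orientations are given as a 3x3 rotation matrix whose columns are the frame's x, y, z axes.
In Python, from rig import arm gives the robot as it stands. Calls block until the motion is done:
- arm.move_to(position, orientation): joint-space move of the TCP to a pose.
- arm.move_l(position, orientation=None, feed=0.15): straight line of the TCP; orientation=None keeps the orientation; feed is the mean speed in m/s.
- arm.move_joints(angles): joint-space move.
- arm.grip(opening): finger opening in m; the grip force is fixed at half the most; returns when the fingers have stopped.
- arm.sleep(seconds).
- arm.solve_ik(position, orientation): joint angles nearest the present ones, or None.
- arm.snapshot(name): name is "side" or "top" or "wrist"; returns the picture (400x640x3 uint8, red, green, blue); there is no depth.
- arm.get_calibration(name): a dict with "intrinsics" (3x3 intrinsics, pixels), "cam_to_world" (4x4, takes a point from camera to world coordinates). Camera axes: x right, y down, z forward; pixel columns grow to the right and rows downward; lengths in m; the calibration is good to about 2 mm. A picture is of the moment at which its call begins: read the wrist's pose just before it. get_calibration takes no time and is no camera call; for the wrist camera it gives the pose at the moment of the call.
A pose or a line that the arm cannot do raises arm.Unreachable and nothing moves.
- arm.sign_off(): hands the job in; it is judged then, once.
Readings, each from a call of its own:
- arm.current_t(): time.
- arm.current_joint_positions(): joint angles.
- arm.current_dq(): joint speeds.
- arm.current_tau(): joint torques, N m.
- arm.current_ee_pos(): TCP position.
- arm.current_tool_rot(): TCP orientation.
- arm.current_force(): force on the tool from outside, world axes, zero at the start.
- arm.current_torque(): the same for the moment, N m.
- arm.current_width(): finger opening in m.
- arm.current_grasp_force(): force on a finger pad.
Only numpy, scipy, OpenCV 4.12 (cv2) and the standard library are available. Lean on these libraries where they do the work, as an engineer would, in place of code of your own. Each camera call takes 0.05 s, during which the arm holds its last target. There are 200 camera calls.

## Task

Hang the small empty metal pocket back on the sloping board: find the headed stud in the groove across the board, pass the wide part of the keyhole over it, press it down against the sprung rubber pad, and slide it down the slope until the stud is fully home at the upper end of the narrow slot. Leave it hanging straight down the board, let go of it, and leave the other things on the worktop where they are.

Things in the scene. Friction and masses are not known exactly. Their poses are not given: they have to be found in the camera images.
- pocket: Loose aluminium holder 100x40x38 mm, 140 g, balanced at x = -11 mm, lying on its back. Origin on its underside (back face), centre line; z out to its front (up at the start), x to its upper (keyhole) end. Back plate 5 mm thick, x -45 to 55 mm, 40 wide. On it a hollow box, x -45 to 5 mm, z up to 38 mm, parallel side walls at y = +-20 mm to grasp, 3 mm thick, open at +x.
- pocket_hole (a point): Centre of the wide part of the keyhole, an octagon 18 mm across that goes right through the back plate; on the back face, pocket frame x = 18 mm, z = 0; axes as the pocket's.
- pocket_seat (a point): Where the stud's axis lies when fully home: pocket frame x = 40 mm, z = 0, on the back face; axes as the pocket's. The narrow slot, 9 mm wide, runs from the wide part (x = 27 mm) to its square end at x = 43 mm.
- stand: Fixed sloping board on a tube frame: flat grey face 200 mm wide, 170 mm up the slope, at 0.60 rad to the horizontal. Origin on the worktop under its middle; z up, x level towards the high end. Face from x = -70 mm, 22 mm up, to x = 70 mm, 118 mm up. A dark groove runs across it 118 mm up the slope.
- groove_mid (a point): Middle of the groove, in the plane of the board's face, 89 mm above the worktop. x up the slope, y along the groove, z square out of the board. On the groove's line, at an unknown y within 40 mm of this point, a headed steel stud stands along z. It is clamped and does not slip under 40 N; look or feel for it. Stem 6 mm thick up to 8 mm off the face; round head 14 mm across, 8 to 13 mm off the face, bevelled on top.
- pad (a joint): How far the black sprung rubber pad round the stud is pressed in, m: 0 free (its top 5 mm off the face, only 3 mm under the head), 0.005 flush with the face; 2.4 N starts it, 4.4 N presses it flush. It is 34 mm wide, from 30 mm below to 12 mm above the stud along the slope. Once let go it lifts a 5 mm plate under the head and clamps it there, reading 0.002.
- small_tin: Bystander: small round metal tin, 60 mm across, 26 mm high; origin under its centre.
- crucible: Bystander: white porcelain crucible, 48 mm across, 36 mm high; origin under its centre.
- marker: Bystander: lying marker pen, 134 mm long, 17 mm thick; origin under its middle.
- mug: Bystander: aluminium mug, 87 mm across, 91 mm high, handle at its -y side; origin at its underside, 14 mm from the mug's axis.
- rock_jar: Bystander: jar of stones with a black lid, 76 mm across, 120 mm high; origin under its centre.

How it is judged:
By the outcome, as a careful person would: the job done as asked, in the order asked, and still so for the second after the job is handed in, with the robot touching nothing.
It also fails if it takes over 45 s, if anything falls off the work surface, if the arm or the gripper's body presses on something with over 40 N, if the wrist force passes 120 N, or if a joint passes its speed limit or range.

## Working session

There is one attempt and no reset: what is moved stays moved. The work goes in short steps, each a Python script; the robot and the scene stay as the last script left them, time stands still between calls to the robot, and variables do not carry over. Pictures are saved under pics/ and viewed, at most 10 in all, crops included, and the job is handed in when it is done.

```bash
mkdir -p pics; python3 - <<'E'
from rig import arm
import cv2,numpy as np
for n in ("top","side"):
    cv2.imwrite(f"pics/{n}0.png",arm.snapshot(n)[:,:,::-1]); c=arm.get_calibration(n); print(n,c["intrinsics"].round(1).tolist(),c["cam_to_world"].round(3).tolist())
print(arm.grip_depth,arm.current_t())
E
```

```text
top [[389.8, 0.0, 323.9], [0.0, 389.8, 198.0], [0.0, 0.0, 1.0]] [[-0.013, -0.988, 0.153, 0.278], [-1.0, 0.013, -0.004, 0.019], [0.001, -0.153, -0.988, 1.283], [0.0, 0.0, 0.0, 1.0]]
side [[433.0, 0.0, 328.0], [0.0, 433.0, 201.7], [0.0, 0.0, 1.0]] [[-1.0, -0.017, -0.011, 0.491], [0.001, 0.485, -0.874, 1.108], [0.02, -0.874, -0.485, 0.696], [0.0, 0.0, 0.0, 1.0]]
0.0188 0.1
```

View pics/top0.png

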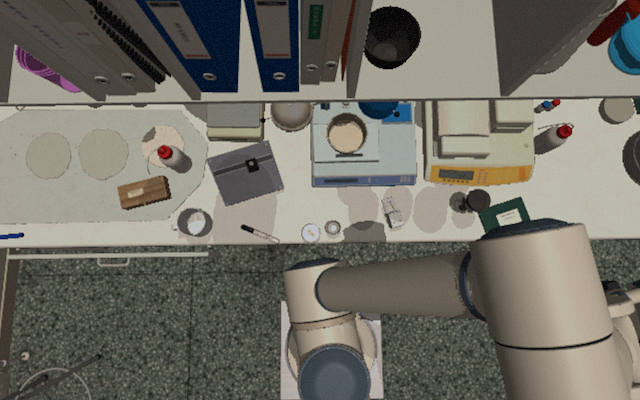

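View pics/side0.png

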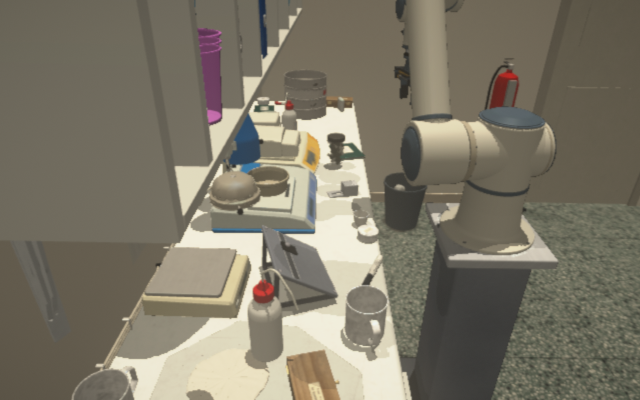

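The top view shows the stand at about (245,172), with the dark pad and stud at about (252,164), and the pocket at about (393,212). The tin and crucible are at (311,232) and (333,228), and the marker and mug are near the stand. I'll enlarge the stand and pocket.

```bash
python3 - <<'E'
import cv2,numpy as np
t=cv2.imread("pics/top0.png");s=cv2.imread("pics/side0.png")
f=lambda im,x,y,w,h,k:cv2.resize(im[y:y+h,x:x+w],None,fx=k,fy=k,interpolation=cv2.INTER_CUBIC)
a=f(t,200,130,100,75,4);b=f(t,360,180,100,75,4);c=f(s,250,220,100,75,4);d=f(s,310,165,100,75,4)
cv2.imwrite("pics/z.png",np.vstack([np.hstack([a,b]),np.hstack([c,d])]))
E
```

```text
(no output)
```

View pics/z.png

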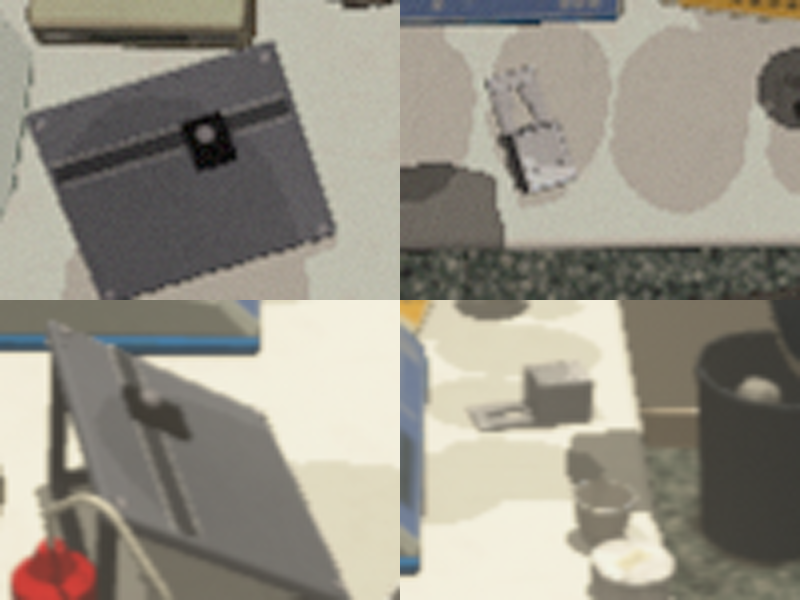

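The zoom shows the stud head at (251.3,163.0) in the top view and (287.5,319.5 minus 300 crop) in the side view. The board corners are at (206.8,159.2), (268,140.5), (283.8,188.3) and (225,205). The pocket box top lies around (395,219), with the keyhole end pointing up-left. Next I'll work out coarse positions.

```bash
cat > h.py <<'E'
import numpy as np,cv2
from rig import arm
def ray(c,p):
    K,T=c["intrinsics"],np.array(c["cam_to_world"]); d=T[:3,:3]@np.linalg.solve(K,[p[0],p[1],1.]); return T[:3,3],d
def onz(c,p,z):
    o,d=ray(c,p); return o+d*(z-o[2])/d[2]
def proj(c,X):
    T=np.linalg.inv(c["cam_to_world"]); q=c["intrinsics"]@(T[:3,:3]@X+T[:3,3]); return q[:2]/q[2]
def rz(a): return np.array([[np.cos(a),-np.sin(a),0],[np.sin(a),np.cos(a),0],[0,0,1.]])
E
python3 - <<'E'
from h import *
c=arm.get_calibration("top")
z=.1
P=[onz(c,p,h) for p,h in (((206.8,159.2),.118),((268,140.5),.118),((283.8,188.3),.022),((225,205),.022))]
print(np.round(P,4)); 
up=(P[0]+P[1]-P[2]-P[3])/2; print("len",np.linalg.norm(up),np.linalg.norm(P[0]-P[1]),"yaw",np.degrees(np.arctan2(up[1],up[0])), np.degrees(np.arctan2(*(P[1]-P[0])[[1,0]]))+90)
print("origin",np.mean(P,0))
print("stud head",onz(c,(251.3,163),.089+.0107))
# pocket
B=[onz(c,(360+(a-400)/4,180+b/4),.038) for a,b in ((500,133),(557,120),(577,178),(525,193))]
E_=[onz(c,(360+(a-400)/4,180+b/4),.005) for a,b in ((485,75),(535,65))]
print(np.round(B,4),np.round(E_,4)); 
v=np.mean(E_,0)-np.mean(B[2:],0);print("yaw",np.degrees(np.arctan2(v[1],v[0])),np.linalg.norm(v[:2]))
E
```

```text
[[0.584  0.3728 0.118 ]
 [0.6411 0.1855 0.118 ]
 [0.5076 0.1459 0.022 ]
 [0.4548 0.3376 0.022 ]]
len 0.16691086074299455 0.19578837388074644 yaw 15.897848158245896 16.938803519034437
origin [0.54687811 0.26044555 0.07      ]
stud head [0.57486045 0.23946863 0.0997    ]
[[ 0.4191 -0.1809  0.038 ]
 [ 0.429  -0.2272  0.038 ]
 [ 0.3821 -0.2412  0.038 ]
 [ 0.3706 -0.1991  0.038 ]] [[ 0.4713 -0.1756  0.005 ]
 [ 0.4792 -0.2174  0.005 ]]
yaw 13.433462502792356 0.10166991721785536
```

```bash
cat >> h.py <<'E'
def Rp(yaw,tilt=0):  # pocket/board axes: x up the slope
    c,s=np.cos(tilt),np.sin(tilt)
    return rz(yaw)@np.array([[c,0,-s],[0,1,0],[s,0,c]])
FLIP={1:np.diag([1.,-1,-1]),-1:np.diag([-1.,1,-1])}
def tool(R,o): return R@FLIP[o]
E
python3 - <<'E'
from h import *
print(arm.current_tool_rot().round(2).tolist(), (np.linalg.inv(np.vstack([np.c_[arm.current_tool_rot(),arm.current_ee_pos()],[0,0,0,1]]))@arm.get_calibration("wrist")["cam_to_world"]).round(3).tolist())
Rs=Rp(np.radians(16.4),.6); Rk=Rp(np.radians(13.4))
stud=np.array([.570,.241,.089])
for o in (1,-1):
  print(o,[None if q is None else np.round(q) for q in (arm.solve_ik(np.array([.40,-.21,.20]),tool(Rk,o)),arm.solve_ik(stud-.06*Rs[:,0]+.01*Rs[:,2],tool(Rs,o)),arm.solve_ik(stud-.06*Rs[:,0]+.14*Rs[:,2],tool(Rs,o)))])
E
```

```text
[[0.97, 0.25, -0.0], [0.25, -0.97, 0.0], [0.0, -0.0, -1.0]] [[-0.0, -0.965, -0.261, 0.074], [1.0, -0.0, 0.0, 0.0], [-0.0, -0.261, 0.965, -0.171], [0.0, 0.0, 0.0, 1.0]]
1 [array([-35.,  15., 102.,  -0.,  63.,  41.]), array([ 18.,  33., 125., 184.,  12., -93.]), None]
-1 [array([ -35.,   15.,  102.,   -0.,   63., -139.]), array([ 18.,  33., 125., 184.,  12.,  87.]), None]
```

```bash
cat >> h.py <<'E'
def tilted(R,t,o=1): # tool rotated about pocket y, t>0 leans the tool's back end toward pocket +x
    c,s=np.cos(t),np.sin(t); return R@np.array([[c,0,s],[0,1,0],[-s,0,c]])@FLIP[o]
GX,GZ=-.018,.026
def tcp(R,org,t,gx=GX,gz=GZ):
    T=tilted(R,t); return org+R@np.array([gx,0,gz])+T[:,2]*arm.grip_depth, T
E
python3 - <<'E'
from h import *
c=arm.get_calibration("top"); print([onz(c,p,z).round(3) for p in ((365,187),(430,182)) for z in (0.,.05,.1)])
Rs=Rp(np.radians(16.4),.6); Rk=Rp(np.radians(13.4)); stud=np.array([.570,.241,.089])
for d in (20,25,30,34.4):
  t=np.radians(d); print(d)
  for nm,R,o in [("k",Rk,[.42,-.207,0]),("k+",Rk,[.42,-.207,.12])]+[(f"h{h}",Rs,stud-.018*Rs[:,0]+h*Rs[:,2]) for h in (.08,.04,.0)]+[("seat",Rs,stud-.04*Rs[:,0]),("up",Rs,stud-.04*Rs[:,0]+.1*Rs[:,2])]:
    q=arm.solve_ik(*tcp(R,np.array(o),t)); print(nm,None if q is None else np.round(q))
E
```

```text
[array([ 0.513, -0.123,  0.   ]), array([ 0.503, -0.118,  0.05 ]), array([ 0.494, -0.112,  0.1  ]), array([ 0.527, -0.342,  0.   ]), array([ 0.517, -0.328,  0.05 ]), array([ 0.507, -0.314,  0.1  ])]
20
k [-26.  40. 100. -15.  56.  61.]
k+ [-26.  30.  95. -13.  71.  57.]
h0.08 [ 18.  21. 107.  -1.  37.  92.]
h0.04 [ 18.  26. 106.  -1.  33.  92.]
h0.0 [ 18.  31. 105.  -1.  30.  92.]
seat [ 18.  31. 108.  -1.  27.  92.]
up [ 18.  19. 111.  -1.  36.  92.]
25
k [-24.  43.  97. -17.  62.  63.]
k+ [-24.  32.  93. -15.  76.  59.]
h0.08 [ 18.  23. 103.  -0.  45.  91.]
h0.04 [ 18.  27. 102.  -0.  41.  91.]
h0.0 [ 18.  32. 101.  -0.  38.  91.]
seat [ 18.  32. 104.  -0.  35.  91.]
up [ 18.  20. 107.  -0.  43.  92.]
30
k [-23.  45.  94. -19.  68.  65.]
k+ [-23.  34.  90. -17.  81.  60.]
h0.08 [18. 24. 99. -0. 52. 91.]
h0.04 [18. 29. 98. -0. 49. 91.]
h0.0 [18. 33. 96. -0. 46. 91.]
seat [ 18.  33. 100.  -0.  43.  91.]
up [ 18.  22. 103.  -0.  51.  91.]
34.4
k [-22.  47.  91. -20.  73.  66.]
k+ [-22.  37.  88. -19.  85.  62.]
h0.08 [18. 26. 96.  0. 58. 91.]
h0.04 [18. 30. 94.  0. 55. 91.]
h0.0 [17. 34. 93.  0. 53. 91.]
seat [18. 34. 96.  0. 50. 91.]
up [18. 24. 99.  0. 57. 91.]
```

```bash
python3 - <<'E'
from h import *
import pickle
Rs=Rp(np.radians(16.4),.6); Rk=Rp(np.radians(13.4)); stud=np.array([.570,.241,.089]); t=np.radians(20)
out={}
for n,p,R in (("stand",stud+.10*Rs[:,2]-.02*Rs[:,0],tilted(Rs,t)),("pocket",np.array([.42,-.207,.15]),tilted(Rk,0))):
    arm.move_to(p,R); arm.sleep(.3)
    c=arm.get_calibration("wrist"); im=arm.snapshot("wrist"); cv2.imwrite(f"pics/w_{n}.png",im[:,:,::-1]); out[n]=c
pickle.dump(out,open("cal.pkl","wb")); print(arm.current_t(),arm.current_force().round(2))
E
```

```text
5.5083 [ 0.4  -0.29  0.33]
```

View pics/w_stand.png

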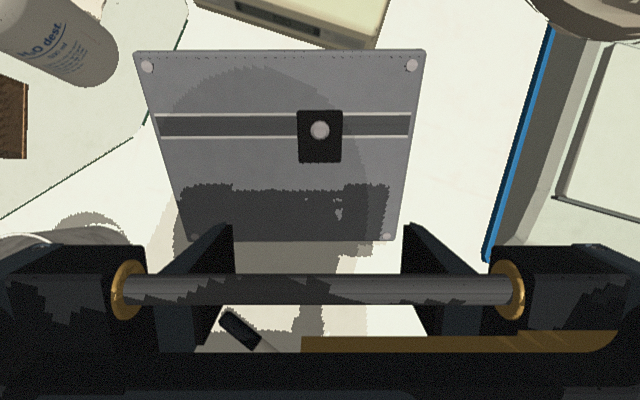

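View pics/w_pocket.png

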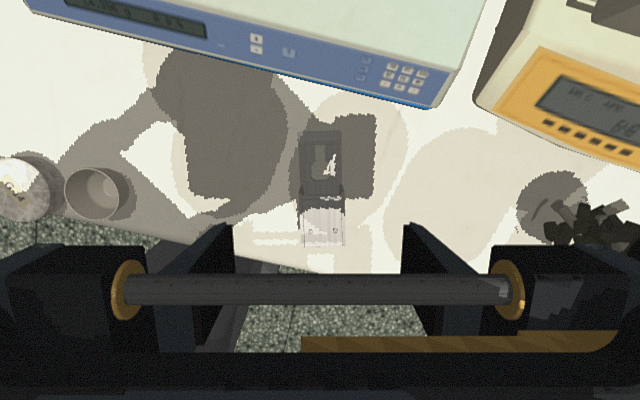

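The stand view shows the stud head at about (319.5,130) in the black pad, the board's top corners at (134,51) and (427,51), and the groove running from x=157 to 410 at row ~125. In the pocket view the plate end is at about row 131, columns 301–341, with the box below it. I'll zoom in on both.

```bash
python3 - <<'E'
import cv2,numpy as np
a=cv2.imread("pics/w_pocket.png")[120:260,270:370];b=cv2.imread("pics/w_stand.png")[100:170,280:360]
a=cv2.convertScaleAbs(a,alpha=1.5,beta=10) if a.mean()<90 else a
A=cv2.resize(a,None,fx=4,fy=4,interpolation=cv2.INTER_CUBIC);B=cv2.resize(b,None,fx=4,fy=4,interpolation=cv2.INTER_CUBIC)
B=np.vstack([B,np.zeros((280,320,3),np.uint8)]);cv2.imwrite("pics/z2.png",np.hstack([A,B]))
g=cv2.imread("pics/w_stand.png",0)
m=(g[116:146,304:336]>110).astype(np.uint8);ys,xs=np.nonzero(m);print("stud",xs.mean()+304,ys.mean()+116,xs.min()+304,xs.max()+304,ys.min()+116,ys.max()+116)
E
```

```text
stud 319.7260869565217 129.30869565217392 311 328 121 137
```

View pics/z2.png

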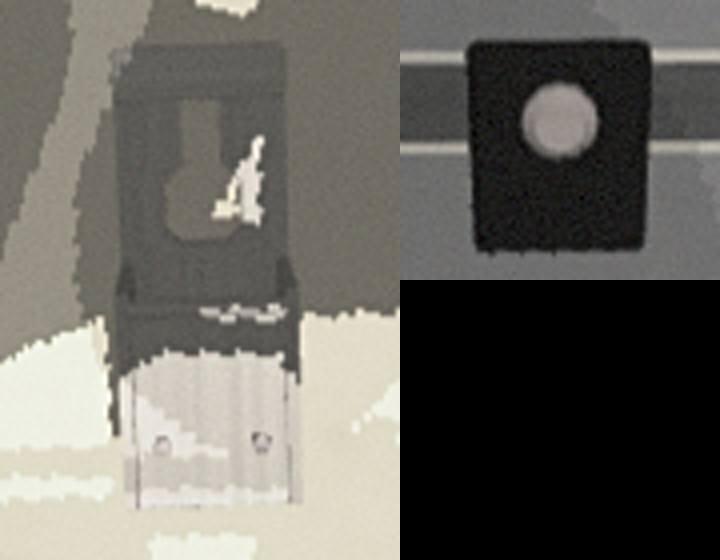

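```bash
python3 - <<'E'
from h import *
import pickle
C=pickle.load(open("cal.pkl","rb")); c=C["pocket"]
f=lambda a,b,z: onz(c,(270+a/4,120+b/4),z)
pts={"endL":(112,47,.005,55,20),"endR":(286,43,.005,55,-20),"slotend":(201,99,.005,43,0),"hole":(203,203,.0025,18,0),"bFL":(118,312,.038,5,20),"bFR":(298,307,.038,5,-20),"bNL":(125,506,.038,-45,20),"bNR":(302,503,.038,-45,-20)}
W=[];M=[]
for k,(a,b,z,x,y) in pts.items():
    P=f(a,b,z); W.append(P[:2]);M.append((x/1e3,y/1e3)); print(k,P.round(4))
W=np.array(W);M=np.array(M)
U,_,Vt=np.linalg.svd((M-M.mean(0)).T@(W-W.mean(0))); R=(U@Vt).T; t=W.mean(0)-R@M.mean(0)
print("pocket yaw",np.degrees(np.arctan2(R[1,0],R[0,0])),t,"resid mm",((W-(M@R.T+t))*1e3).round(1).tolist())
# stand
c=C["stand"]
P=[onz(c,p,h) for p,h in (((134,51),.118),((427,51),.118))]; e=P[1]-P[0]
yaw=np.arctan2(e[1],e[0])+np.pi/2; print("stand top",np.round(P,4),np.linalg.norm(e),np.degrees(yaw))
G=[onz(c,p,.089) for p in ((157,125.5),(410,124.5))]; g=G[1]-G[0]; print("groove",np.round(G,4),np.linalg.norm(g),np.degrees(np.arctan2(g[1],g[0]))+90)
n=Rp(yaw,.6)
Hz=.089+.0125*np.cos(.6); h=onz(c,(319.7,129.4),Hz); print("stud base",h-n[:,2]*.0125)
ct=arm.get_calibration("top"); h=onz(ct,(251.3,163),Hz); print("stud base top",h-n[:,2]*.0125)
mid=np.mean(G,0);print("mid",mid, "dy", (h-mid)@n[:,1])
E
```

```text
endL [ 0.4714 -0.1766  0.005 ]
endR [ 0.4816 -0.2152  0.005 ]
slotend [ 0.4647 -0.1993  0.005 ]
hole [ 0.4407 -0.2055  0.0025]
bFL [ 0.419  -0.1915  0.038 ]
bFR [ 0.4291 -0.2291  0.038 ]
bNL [ 0.3754 -0.2029  0.038 ]
bNR [ 0.3854 -0.2415  0.038 ]
pocket yaw 15.185868639634078 [ 0.42243981 -0.21069021] resid mm [[1.1, 0.4], [0.8, 0.3], [0.7, 0.2], [0.9, 0.4], [-3.0, -1.4], [-3.4, -0.4], [1.6, 0.3], [1.1, 0.3]]
stand top [[0.5884 0.3731 0.118 ]
 [0.6435 0.1856 0.118 ]] 0.19545804094301372 16.38841132448286
groove [[0.5473 0.3597 0.089 ]
 [0.6019 0.1767 0.089 ]] 0.19098686123948277 16.608429231592808
stud base [0.58382024 0.24255904 0.089     ]
stud base top [0.58172784 0.2415314  0.089     ]
mid [0.57459628 0.26823877 0.089     ] dy -0.02763442464443888
```

```bash
python3 - <<'E'
from h import *
import pickle
Rk=Rp(np.radians(15.2)); t=np.radians(20); org=np.array([.4232,-.2105,0])
p,T=tcp(Rk,org,t)
arm.move_to(p+[0,0,.07],T); arm.move_l(p,feed=.08); arm.sleep(.1); print(arm.current_ee_pos()-p,arm.current_force().round(2))
arm.grip(0.03); print("w",arm.current_width(),arm.current_grasp_force(),arm.current_force().round(2))
arm.move_l(p+[0,0,.15],feed=.15)
arm.sleep(.2); c=arm.get_calibration("wrist"); im=arm.snapshot("wrist"); print(arm.current_t(),arm.current_width())
pickle.dump((c,arm.current_ee_pos(),arm.current_tool_rot()),open("held.pkl","wb")); cv2.imwrite("pics/w_held.png",im[:,:,::-1])
cv2.imwrite("pics/w_heldz.png",cv2.resize(im[100:300,220:420,::-1],None,fx=3,fy=3,interpolation=cv2.INTER_CUBIC))
E
```

```text
[ 0.00025927 -0.00011726  0.00040579] [ 0.37 -0.13  0.58]
w 0.03959379771742378 29.969017800176516 [-0.47 -1.04  0.19]
9.325 0.039963216843838335
```

View pics/w_heldz.png

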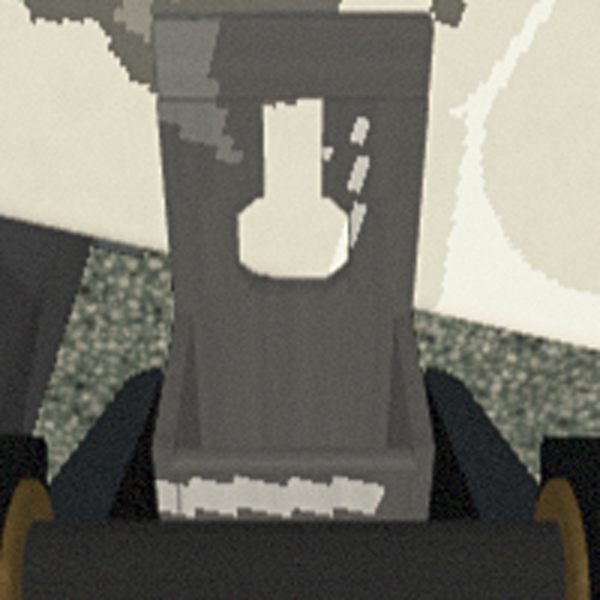

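The held view shows the keyhole clear through to the bench. The plate end corners are at crop (152,14) and (434,12), the seam is at row 98, and the slot is centred at column 293. I'll measure the hole in the camera's frame and compare it with the stud.

```bash
python3 - <<'E'
from h import *
import pickle
c,p,T=pickle.load(open("held.pkl","rb")); t=np.radians(20)
Rk=T@np.linalg.inv(tilted(np.eye(3),t)); org=p-T[:,2]*arm.grip_depth-Rk@[GX,0,GZ]
def onplane(c,px,o,R,z):
    a,d=ray(c,px); a=R.T@(a-o); d=R.T@d; return a+d*(z-a[2])/d[2]
for n,a,b,z in (("endL 55,20",152,14,5),("endR 55,-20",434,12,5),("seamL 43,20",159,100,5),("seamR 43,-20",430,97,5),("slotend 43,0",293.5,98.5,5),("octL",238,232,5),("octR",350,232,5),("slot start 27: L4.5",264,197,5),("R",324,196,5),("hole bottom 9 (z0)",293,279,0)):
    print(n,(onplane(c,(220+a/3,100+b/3),org,Rk,z/1e3)*1e3).round(2))
C=pickle.load(open("cal.pkl","rb"))
# camera->tool consistency and stud position in camera frame at several heights
for k,cc in (("stand",C["stand"]),("held",c)): pass
M=[("55,20",152,14,(55,20,5)),("",434,12,(55,-20,5)),("",159,100,(43,20,5)),("",430,97,(43,-20,5)),("",264,197,(27,4.5,5)),("",324,196,(27,-4.5,5)),("",293,279,(9,0,0))]
ok,r,tv=cv2.solvePnP(np.array([m[3] for m in M],float),np.array([(220+m[1]/3,100+m[2]/3) for m in M],float),c["intrinsics"],None)
Rc=np.array(c["cam_to_world"])[:3,:3]@cv2.Rodrigues(r)[0]; D=Rk.T@Rc
o=np.array(c["cam_to_world"])[:3,:3]@tv[:,0]/1e3+np.array(c["cam_to_world"])[:3,3]
print("PnP rot deg",np.degrees(cv2.Rodrigues(D)[0][:,0]).round(2),"offset in pocket frame",(Rk.T@(o-org)*1e3).round(2))
E
```

```text
endL 55,20 [56.14 19.05  5.  ]
endR 55,-20 [ 56.41 -20.11   5.  ]
seamL 43,20 [43.4  19.05  5.  ]
seamR 43,-20 [ 43.86 -20.54   5.  ]
slotend 43,0 [43.63 -0.62  5.  ]
octL [21.04  8.19  5.  ]
octR [21.04 -9.61  5.  ]
slot start 27: L4.5 [27.34  3.96  5.  ]
R [27.51 -5.36  5.  ]
hole bottom 9 (z0) [ 8.82 -0.56  0.  ]
PnP rot deg [1.59 3.58 0.  ] offset in pocket frame [ 0.12 -0.6   1.39]
```

```bash
cat >> h.py <<'E'
import pickle
T20=np.radians(20)
def stand():
    c=pickle.load(open("cal.pkl","rb"))["stand"]; R=Rp(np.radians(16.5),.6); hh=.0103
    s=onz(c,(319.7,129.4),.089+hh*np.cos(.6))-R[:,2]*hh
    return R,s
def target(R,s,x,y,h): # stud at pocket (x,y), back face h off the board
    return tcp(R,s-R@[x+.0004,y-.0006,-h],T20)
def stdF(R): return R.T@np.array(arm.current_force())
E
python3 - <<'E'
from h import *
R,s=stand(); print("stud",s)
G=np.array([.5746,.2682,.089]); print("off groove mm",(s-G)@R[:,0]*1e3,"y",(s-G)@R[:,1]*1e3)
arm.move_to(*tcp(Rp(np.radians(16.)),np.array([.39,.0,.22]),T20))
p,T=target(R,s,.018,0,.08); arm.move_to(p,T)
p,T=target(R,s,.018,0,.022); arm.move_l(p,T,feed=.1); arm.sleep(.3)
F0=stdF(R); print("F0",F0.round(2),arm.current_t()); np.save("F0.npy",F0)
im=arm.snapshot("wrist"); c=arm.get_calibration("wrist"); print(arm.current_t())
cv2.imwrite("pics/w_app.png",cv2.resize(im[100:300,220:420,::-1],None,fx=3,fy=3,interpolation=cv2.INTER_CUBIC))
o=s-R@[.0184,-.0006,-.022]
for n,X in (("stud base",s),("head rim mid",s+R[:,2]*.0103),("hole c",o+R@[.018,0,.0025])): print(n,(proj(c,X)-[220,100])*3)
E
```

```text
stud [0.58299013 0.24231315 0.089     ]
off groove mm 0.571425775838799 y -27.203751258280445
F0 [-0.55  0.36 -0.57] 12.3083
12.3583
stud base [292.81042566 169.01903241]
head rim mid [292.85652504 196.16267768]
hole c [289.2487459 240.250922 ]
```

View pics/w_app.png

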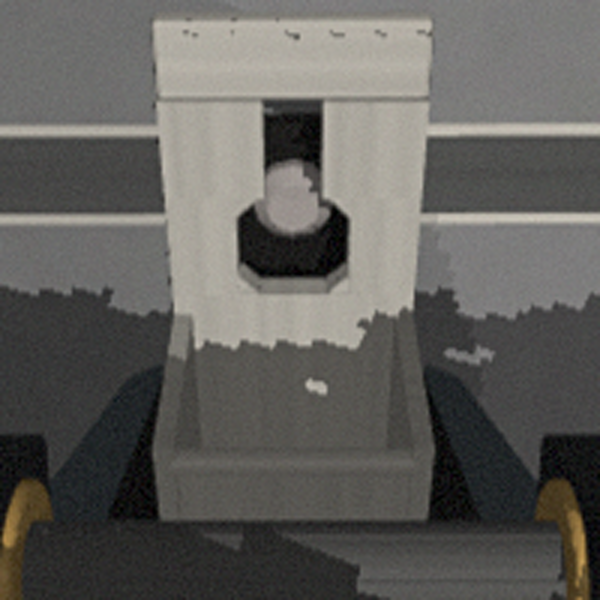

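The approach view shows the stud head at crop (293,197), against a prediction of (292.9,196.2), and it is centred laterally on the keyhole. I'll descend while watching the force.

```bash
python3 - <<'E'
from h import *
R,s=stand(); F0=np.load("F0.npy")
for h in (.016,.013,.011,.009,.007,.005,.003,.0015,.0005,-.0005):
    p,T=target(R,s-.0003*R[:,0],.018,0,h); arm.move_l(p,T,feed=.03); arm.sleep(.1)
    f=stdF(R)-F0; e=R.T@(arm.current_ee_pos()-p)*1e3; print(h,f.round(2),e.round(2),round(arm.current_t(),2))
    if f[2]>(3 if h>.006 else 7): print("stop");break
E
```

```text
0.016 [-0.44  0.26 -1.49] [-0.09 -0.   -0.06] 12.81
0.013 [-0.06 -0.57  0.01] [-0.03  0.   -0.01] 13.16
0.011 [-0.54 -0.15 -2.23] [-0.03  0.01 -0.03] 13.51
0.009 [-0.13  0.22  0.4 ] [-0.04  0.01 -0.03] 13.86
0.007 [-1.04 -0.46  0.08] [-0.03  0.   -0.01] 14.21
0.005 [0.31 0.29 2.16] [0.06 0.01 0.02] 14.56
0.003 [ 0.2  -0.34  2.21] [ 0.07 -0.    0.01] 14.91
0.0015 [0.37 0.26 3.38] [ 0.07  0.02 -0.01] 15.26
0.0005 [1.04 1.4  3.54] [ 0.02  0.01 -0.02] 15.61
-0.0005 [ 1.72  0.13 14.22] [-0.01 -0.03  0.35] 15.96
stop
```

The hole is over the stud and the plate is flush with the board. I'll back off slightly and slide down the slope until the stud stops it.

```bash
python3 - <<'E'
from h import *
R,s=stand(); F0=np.load("F0.npy"); s=s-.0003*R[:,0]
for x in list(np.arange(.018,.0361,.003))+list(np.arange(.037,.0440,.0005)):
    p,T=target(R,s,x,0,.0006); arm.move_l(p,T,feed=.04); arm.sleep(.1)
    f=stdF(R)-F0; e=R.T@(arm.current_ee_pos()-p)*1e3; print(round(x,4),f.round(2),e.round(2),round(arm.current_t(),2))
    if f[0]>9 or abs(f[1])>10 or f[2]>25: print("stop");break
E
```

```text
0.018 [1.66 1.12 3.79] [ 0.    0.02 -0.08] 16.31
0.021 [-1.37 -1.56  3.42] [-0.38 -0.04  0.02] 16.66
0.024 [-0.14 -0.72  3.36] [-0.4  -0.02  0.05] 17.01
0.027 [-0.  -0.1  3.8] [-0.31  0.01  0.04] 17.36
0.03 [-0.78 -0.24  3.06] [-0.28 -0.02  0.04] 17.71
0.033 [-0.76 -0.27  3.8 ] [-0.32  0.01  0.05] 18.06
0.036 [-1.28 -0.49  2.87] [-0.31 -0.    0.05] 18.41
0.037 [ 1.26 -0.87  2.64] [ 0.11  0.01 -0.02] 18.76
0.0375 [ 3.18 -0.46  3.08] [ 0.16 -0.04 -0.01] 19.11
0.038 [1.2  0.83 2.31] [-0.07 -0.01 -0.  ] 19.46
0.0385 [ 2.12 -0.9   4.07] [-0.04 -0.03  0.01] 19.81
0.039 [2.04 0.01 2.37] [-0.1   0.    0.01] 20.16
0.0395 [1.83 0.54 3.7 ] [-0.07  0.01 -0.01] 20.51
0.04 [ 1.79 -0.21  2.64] [-0.04 -0.    0.01] 20.86
0.0405 [1.78 0.4  2.74] [ 0.03 -0.01 -0.02] 21.21
0.041 [ 4.28 -0.29  3.19] [ 0.33  0.   -0.05] 21.56
0.0415 [ 5.82 -0.72  4.03] [ 0.72 -0.02 -0.11] 21.91
0.042 [ 7.01 -0.78  4.56] [ 1.11 -0.01 -0.17] 22.26
0.0425 [ 7.95 -0.6   2.93] [ 1.56  0.   -0.25] 22.61
0.043 [10.16 -0.29  3.55] [ 2.   -0.01 -0.3 ] 22.96
stop
```

```bash
python3 - <<'E'
from h import *
R,s=stand(); F0=np.load("F0.npy"); s=s-.0003*R[:,0]
for h in (.0015,.0028):
    p,T=target(R,s,.0415,0,h); arm.move_l(p,T,feed=.02); arm.sleep(.15); print((stdF(R)-F0).round(2))
arm.grip(.056); arm.sleep(.3); print("w",arm.current_width(),(stdF(R)-F0).round(2))
p=arm.current_ee_pos(); arm.move_l(p-T[:,2]*.12,T,feed=.1); arm.sleep(.3)
c=arm.get_calibration("wrist"); im=arm.snapshot("wrist"); print(arm.current_t())
cv2.imwrite("pics/w_end.png",cv2.resize(im[60:260,200:440,::-1],None,fx=3,fy=3,interpolation=cv2.INTER_CUBIC))
o=s-R@[.0404,-.0006,-.003]
for q in ((55,20,5),(55,-20,5),(-45,20,38),(-45,-20,38)): print(q,((proj(c,o+R@(np.array(q)/1e3))-[200,60])*3).round(1))
print("stud",((proj(c,s+R[:,2]*.0115)-[200,60])*3).round(1))
E
```

```text
[5.93 0.17 4.92]
[ 8.08 -0.3   2.23]
w 0.05605777455916897 [ 0.46 -0.17  0.2 ]
26.2167
(55, 20, 5) [271. 143.]
(55, -20, 5) [429.1 143. ]
(-45, 20, 38) [279.7 529.5]
(-45, -20, 38) [420.9 529.5]
stud [352.4 203.1]
```

View pics/w_end.png

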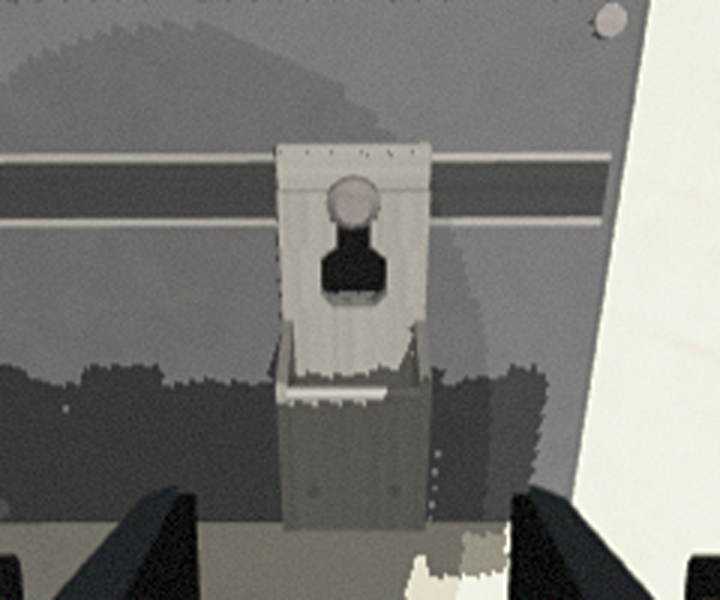

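The pocket is hanging straight. The stud head is at crop (353,202), over the end of the slot, and the plate edges are at (277–430,145) as predicted. The gripper is clear of it.

```bash
python3 -c "
from rig import arm
print(arm.current_t(),arm.sign_off())"
```

```text
the job is handed in; nothing more can be done
26.2167 None
```

The pocket hangs straight down the board with the stud home at the upper end of the slot; I let go of it, backed the gripper clear, felt no contact with the other things, and handed in at 26.2 s.

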